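# Refit the drive cover and lock its quarter-turn stud

## Robot

A 6-joint arm with a two-finger parallel gripper is mounted at the origin on the work surface. World frame = base frame: x ahead of the robot, y to its left, z up, the work surface at z = 0. Lengths are in m, angles in rad, forces in N, time in s.
With the tool pointing down it reaches from about 0.3 to 0.875 m from the base axis. Payload 6.4 kg.
Tool frame: the origin (TCP) lies between the finger pads; the fingertips stand 22 mm ahead of it and the grasp point (between the pads) lies 3 mm ahead of it; z points along the fingers, y is the line along which they close (so a half turn about z gives the same grasp; the last joint's range is limited). The gripper opens to 85 mm and grips with 20 to 120 N. Pads are 22 mm wide; open, the fingers measure 114 mm over their backs; the gripper's body (76 mm by 85 mm) begins 54 mm behind the grasp point. The pads swing forward as they close: fully open they stand 13 mm farther back than shut.
Start: joints at [-1.511, 0.181, 1.607, -0, 1.354, -0.206], TCP at [0.151, -0.555, 0.253] pointing down, gripper open.
Joint ranges: [-2.99, 2.99], [-0.89, 2.07], [0.3, 2.58], [-1.14, 4.28], [0, 2.63], [-3.12, 3.12]. Speed limits (rad/s): [2.57, 2.57, 3.01, 3.14, 3.14, 3.14].

## Interface

Orientations are given as a unit quaternion [w, x, y, z].
In Python, from bench import ctrl, imaging, workorder gives the robot as it stands.
- The arm moves only by the shell command python3 -m pendant 'ROWS' [OPENING]. ROWS is JSON, a list of rows, each a list of 4 numbers: the shift along the tool's x, y, z in cm, then the turn about the tool's z in degrees. In form: [[dx, dy, dz, roll], ...]. A call has 1 to 12 rows; each row is the pose to reach, as a shift and turn from the pose commanded when the call began, along the tool's axes at that moment; what a row does not reach only later rows make up. A row lasts 1/12 s, in which the tool goes at most 41.7 mm and 7.16 degrees, less where a joint would pass 70% of its speed; a pose out of reach is approached as far as the arm can. A call with a gripper value outside its range is refused whole. OPENING is the opening, from 0 (shut) to 1 (fully open), set as the call begins (- or left out, the last holds). The fingers move at their own pace and stop on an object; the grip force is fixed at half the most. Time passes only in rows, so rows that repeat a pose let the fingers close. It gives the time, the measured TCP pose, the force, the opening and the grip force at its end, in the units of the state.
- ctrl.get_obs(): the state, without advancing time (a new reading comes with each control period).
- imaging.camera(name): name is "side" or "top"; returns the picture (420x560x3 uint8, red, green, blue); there is no depth.
- imaging.camera_info(name): a dict with "K" (3x3 intrinsics, pixels), "T" (4x4, takes a point from camera to world coordinates). Camera axes: x right, y up, looking along -z (the intrinsics and any distortion apply to the point x, -y, -z); pixel columns grow to the right and rows downward; lengths in m; the calibration is good to about 2 mm. A picture is of the moment at which its call begins. camera_info takes no time and is no camera call.
- workorder.hand_in(): hands the job in; it is judged then, once.
The state is a dict: "time_s": time; "q": joint angles; "dq": joint speeds; "joint_efforts": joint torques, N m; "eef_pos": TCP position; "eef_rot": TCP orientation; "wrist_force": force on the tool from outside, world axes, zero at the start; "torque": the same for the moment, N m; "opening": opening from 0.0 (shut) to 1.0 (fully open); "grasp_force": force on a finger pad.
Only numpy, scipy, OpenCV 4.12 (cv2) and the standard library are available. Lean on these libraries where they do the work, as an engineer would, in place of code of your own. Each camera call takes 0.05 s, during which the arm holds its last target. There are 200 camera calls.

## Task

Close the belt-drive opening of the green grinder: take the aluminium cover from its blue cradle, seat it fully home in the opening, long side along the long side of the opening, then push its red wing stud in and turn it a quarter turn clockwise, so that it stays latched down when you let go. The slot that takes the stud is hidden under a black brush seal, so feel for it with a light push before turning; press gently, never with more than 40 N, and leave the things around where they are.

Things in the scene. Friction and masses are not known exactly. Their poses are not given: they have to be found in the camera images.
- cover: Loose aluminium plate 124 (x) x 94 (y) x 5 mm, 0.27 kg with its stud; origin at the centre of its underside, z up. Below, a skirt 101.5 x 71.5 mm, 8 mm deep, lower edge rounded 4 mm. The captive wing stud stands at its centre. Yellow lines on top run along x, red along y. It fits with x along the opening's x, either way round. Starts level on the cradle; can be carried by the wing.
- wing (a point): Centre of the top of the stud's red wing, on the stud's axis, 45 mm above the cover's underside when the stud is out. The wing is a block 36 long (point x) x 12 thick (point y: grip here) x 22 mm high. Below it are only a spring and shaft; its underside is 18 mm above the plate's top when out, 2 mm when fully pushed in.
- foot (a point): Lower end of the stud, 12 mm below the cover's underside when out. Here is a cross bar 28 mm long (wing's x), 5.5 mm wide, 5 mm high. Cover seated, it meets a slotted plate under the opening's black brush seal after 2 mm of push unless in line with the slot (within 0.05 to 0.1 rad). Under the plate a ridge bars the turn to the notch unless pushed in over 13.5 mm.
- stud_push (a joint): Push of the stud, m: 0 = out, 0.016 = end stop. A spring drives it out: 3 N at 0, plus 600 N/m (12.6 N at 0.016). Cover seated: stopped at about 0.002 off the slot; needs over 0.0135 to turn from slot to notch. Let go in the notch it springs back to about 0.011 and is locked; on the ridge it stays at 0.0135, not locked; in the slot it springs out to 0.
- stud_turn (a joint): Turn of the stud in the cover, rad, clockwise from above positive, 0 = wing along the cover's x; limits -0.8, 2.5; friction 0.02 N m. The unseen slot lies along the opening's x to within 0.5 rad either way, unknown. The notch is 1.57 rad clockwise of the slot, with 0.25 rad play either way; stops lie just past the notch and 0.25 rad anticlockwise of the slot (once the bar is through).
- machine: Fixed green drive housing, 240 (x) x 200 (y) x 110 mm, origin at the centre of its underside, x from the front to the dark motor at the back (motor to 220 mm behind the origin, top below 125 mm). Its deck has one rectangular opening.
- opening (a point): Centre of the opening, level with the top of the deck (110 mm above the table); axes as the machine. The opening is 103 mm (x) by 73 mm (y), so the skirt has 0.75 mm of play each side. Seated, the cover's underside lies on the deck at this height.
- cradle: Fixed blue tray 200 x 130 x 6 mm with two orange rails on which the cover starts, its underside 25 mm above the table. Origin at the centre of the tray's underside.
- bushing: Bystander: brass bushing, diameter 22, height 14 mm, standing on the front corner of the machine's deck (-x, +y). Origin under its centre. Leave it alone.
- bolt: Bystander: short dark steel plug, diameter 16, height 16 mm, standing on the front margin of the cradle tray. Origin under its centre. Leave it alone.
- screwdriver: Bystander: screwdriver lying on the table. Leave it alone.
- wrench: Bystander: wrench lying on the table. Leave it alone.
- pot: Bystander: open white plastic pot, diameter 52, height 45 mm. Origin under its centre. Leave it alone.
- oil_bottle: Bystander: white oil bottle with a blue cap, diameter 52, height 120 mm. Origin under its centre. Leave it alone.
- injector: Bystander: steel injector body standing upright, diameter 34, height 90 mm. Origin under its centre. Leave it alone.
- jar: Bystander: amber jar with a black cap, diameter 60, height 60 mm. Origin under its centre. Leave it alone.
Things that resemble listed ones, but are neither listed nor needed, are in the scene too. What is meant by the cover is not brown, and is the larger of those in its own colour.

How it is judged:
On the way, in this order (a step that is already met when the one before it is completed fails the run):
1. the cover lies home in the opening, level and the right way round, the stud still out (z of cover in the frame of opening between -0.0025 and 0.0025 m and horizontal distance between cover and opening below 0.004 m and angle between the x axis of cover and the x axis of machine, either way round below 0.07 rad and angle between cover's own z axis and vertical below 0.04 rad and value of joint stud_push below 0.009 m), for 0.2 s.
2. with the cover home, the stud is pushed in past the ridge (more than 13 mm) (z of cover in the frame of opening between -0.0025 and 0.0025 m and horizontal distance between cover and opening below 0.004 m and angle between the x axis of cover and the x axis of machine, either way round below 0.07 rad and angle between cover's own z axis and vertical below 0.04 rad and value of joint stud_push above 0.013 m), for 0.1 s.
At the end, for the whole second after the job is handed in: The cover is seated in the opening (underside within 2.5 mm of the deck, centre within 4 mm, turned less than 0.07 rad, level within 0.04 rad) and at rest, and the released stud stays in by itself, 8.5 to 12.5 mm deep, turned clockwise to between 0.8 and 2.35 rad (z of cover in the frame of opening between -0.0025 and 0.0025 m and horizontal distance between cover and opening below 0.004 m and angle between the x axis of cover and the x axis of machine, either way round below 0.07 rad and angle between cover's own z axis and vertical below 0.04 rad and value of joint stud_push between 0.0085 and 0.0125 m and value of joint stud_turn between 0.8 and 2.35 rad and linear speed of cover below 0.02 m/s and contact force between the fingers and anything else below 0.1 N); the robot touches nothing.
It fails at once if the machine is pressed too hard: cover and stud bear on the housing with more than 40 N (contact force between cover and machine above 40 N).
It fails at once if the arm or gripper strikes the machine hard (over 15 N) (contact force between the arm and machine above 15 N).
It fails at once if a bystander is moved more than 25 mm (distance of any of screwdriver, wrench, pot, oil_bottle, injector, jar, bushing, bolt from where it was at the start of the episode above 0.025 m).
It also fails if it takes over 72 s, if anything falls off the work surface, if the arm or the gripper's body presses on something with over 40 N, if the wrist force passes 120 N, or if a joint passes its speed limit or range.

## Working session

There is one attempt and no reset: what is moved stays moved. The work goes in short steps, Python scripts to look and compute and a shell command to move; the robot and the scene stay as the last step left them, time stands still between calls to the robot, and variables do not carry over. Pictures are saved under pics/ and viewed, at most 10 in all, crops included, and the job is handed in when it is done.

```bash
ls; mkdir -p pics; python3 - <<'E'
from bench import ctrl, imaging
import cv2,json
for n in("top","side"):
    im=imaging.camera(n); cv2.imwrite(f"pics/{n}0.png",im[:,:,::-1]); i=imaging.camera_info(n); print(n,i)
o=ctrl.get_obs(); print(o)
E
```

```text
pics
top {'K': array([[466.56233996,   0.        , 279.60460447],
       [  0.        , 466.56233996, 214.46757424],
       [  0.        ,   0.        ,   1.        ]]), 'T': array([[-0.02302728,  0.97921426, -0.2015172 ,  0.32498419],
       [-0.99971804, -0.02138576,  0.01031945, -0.02557709],
       [ 0.00579535,  0.20169801,  0.97943061,  1.18171529],
       [ 0.        ,  0.        ,  0.        ,  1.        ]])}
side {'K': array([[383.9246243 ,   0.        , 284.06560516],
       [  0.        , 383.9246243 , 207.5975619 ],
       [  0.        ,   0.        ,   1.        ]]), 'T': array([[ 0.99927082,  0.00804451, -0.03732434,  0.48900402],
       [-0.03380099,  0.64101502, -0.7667837 , -0.72832838],
       [ 0.01775706,  0.76748618,  0.64081952,  0.65853348],
       [ 0.        ,  0.        ,  0.        ,  1.        ]])}
{'time_s': 0.1, 'q': array([-1.51129291e+00,  1.81430656e-01,  1.60790865e+00, -1.62256755e-05,
        1.35380674e+00, -2.06304115e-01]), 'dq': array([ 1.09066168e-03, -5.45167042e-04, -2.13744327e-04, -2.16391546e-04,
        4.07651034e-05, -6.92188484e-04]), 'joint_efforts': array([ 7.45339389e-05, -4.45881486e+01, -3.52238846e+01, -4.37012814e-04,
        4.11871006e-03, -1.84631830e-05]), 'eef_pos': array([ 0.15102773, -0.55433121,  0.2524942 ]), 'eef_rot': array([-7.75187489e-04,  9.91180755e-01,  1.32514553e-01,  4.90588173e-05]), 'wrist_force': array([-0.09211583,  0.10139369,  0.68768186]), 'torque': array([ 0.01772859,  0.02176623, -0.02187633]), 'grasp_force': 0.0, 'opening': 1.0038688881756066}
```

View pics/top0.png

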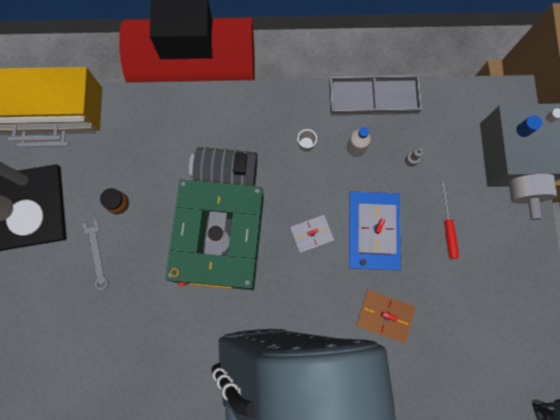

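View pics/side0.png

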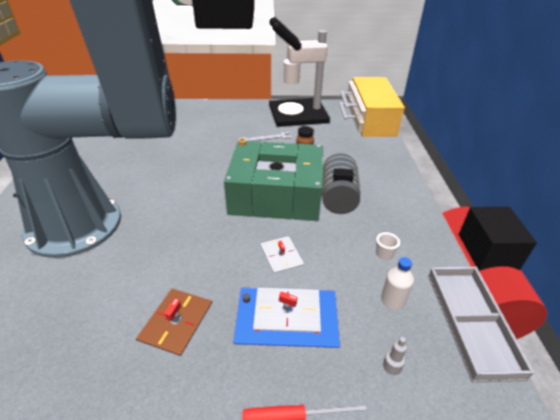

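The top view shows the aluminium cover on the blue cradle at about (378,229), its wing at (380,226) turned askew. The green machine's opening is at about (216,232), and the bushing is at (174,272). The side view agrees. The smaller silver plate and the brown one are decoys.

```bash
cat > h.py <<'E'
import cv2,numpy as np
from bench import ctrl,imaging
def ray(n,uv,z):
    i=imaging.camera_info(n);uv=np.atleast_2d(uv).astype(float);K=i["K"];T=i["T"]
    d=np.c_[(uv[:,0]-K[0,2])/K[0,0],-(uv[:,1]-K[1,2])/K[1,1],-np.ones(len(uv))]@T[:3,:3].T
    return T[:3,3]+d*((z-T[2,3])/d[:,2])[:,None]
def proj(n,p):
    i=imaging.camera_info(n);c=np.linalg.inv(i["T"])@np.r_[p,1];K=i["K"]
    return K[0,0]*c[0]/-c[2]+K[0,2],-K[1,1]*c[1]/-c[2]+K[1,2]
def rect(n,mask,z):
    cs,_=cv2.findContours(mask.astype(np.uint8),cv2.RETR_EXTERNAL,cv2.CHAIN_APPROX_NONE)
    c=max(cs,key=cv2.contourArea)[:,0]
    p=ray(n,c,z)[:,:2]*1000
    r=cv2.minAreaRect(p.astype(np.float32)); return r,cv2.boxPoints(r)
def win(im,x0,y0,x1,y1):
    m=np.zeros(im.shape[:2],bool);m[y0:y1,x0:x1]=1;return m
E
python3 - <<'E'
from h import *
im=cv2.imread("pics/top0.png")[:,:,::-1].astype(int);R,G,B=im[...,0],im[...,1],im[...,2]
hsv=cv2.cvtColor(im.astype(np.uint8),cv2.COLOR_RGB2HSV);H,S,V=[hsv[...,k].astype(int) for k in range(3)]
w=win(im,345,188,407,274)
red=w&(R>120)&(G<70)&(B<70)
blue=w&(S>150)&(H>95)&(H<125)&(V>70)
print("blue",rect("top",blue,.006)[0])
pl=w&(S<80)&(V>110)
pl=cv2.morphologyEx(pl.astype(np.uint8),cv2.MORPH_CLOSE,np.ones((9,9)))
print("plate",rect("top",pl,.03)); print("wing",rect("top",red,.07))
g=(win(im,160,170,270,295)&(H>60)&(H<95)&(S>90)&(V>40))
print("green",rect("top",g,.11))
g2=cv2.morphologyEx(g.astype(np.uint8),cv2.MORPH_CLOSE,np.ones((3,3)))
op=win(im,190,195,245,270)&(g2==0)
cs,_=cv2.findContours(op.astype(np.uint8),cv2.RETR_EXTERNAL,cv2.CHAIN_APPROX_NONE)
print("open",rect("top",op,.11))
vis=np.vstack([im[170:300,155:275],]).astype(np.uint8)
vis2=im[185:280,340:412].astype(np.uint8)
a=cv2.resize(vis,None,fx=4,fy=4,interpolation=cv2.INTER_NEAREST);b=cv2.resize(vis2,None,fx=4,fy=4,interpolation=cv2.INTER_NEAREST)
c=np.zeros((520,800,3),np.uint8);c[:520,:480]=a;c[:380,490:490+288]=b
cv2.imwrite("pics/z1.png",c[:,:,::-1])
E
```

```text
blue ((521.9886474609375, -279.41864013671875), (127.31562805175781, 198.8037872314453), 86.14257049560547)
plate (((542.1932373046875, -294.6475830078125), (116.6324234008789, 173.02651977539062), 85.4447250366211), array([[ 451.32172, -345.90863],
       [ 623.8017 , -359.6505 ],
       [ 633.06476, -243.38654],
       [ 460.58478, -229.64465]], dtype=float32))
wing (((521.0426025390625, -279.1221923828125), (9.83415412902832, 33.0430793762207), 68.34007263183594), array([[ 503.87274, -277.59402],
       [ 534.5827 , -289.79013],
       [ 538.21246, -280.65036],
       [ 507.5025 , -268.45425]], dtype=float32))
green (((505.5589294433594, 113.59362030029297), (199.24330139160156, 239.88119506835938), 83.28356170654297), array([[3.7479016e+02, 2.8683395e+01],
       [6.1302509e+02, 6.2792969e-01],
       [6.3632770e+02, 1.9850385e+02],
       [3.9809277e+02, 2.2655931e+02]], dtype=float32))
open (((505.7255554199219, 113.3397216796875), (71.63923645019531, 105.1779556274414), 84.01438903808594), array([[449.68805 ,  83.199295],
       [554.2926  ,  72.231476],
       [561.76306 , 143.48015 ],
       [457.1585  , 154.44797 ]], dtype=float32))
```

View pics/z1.png

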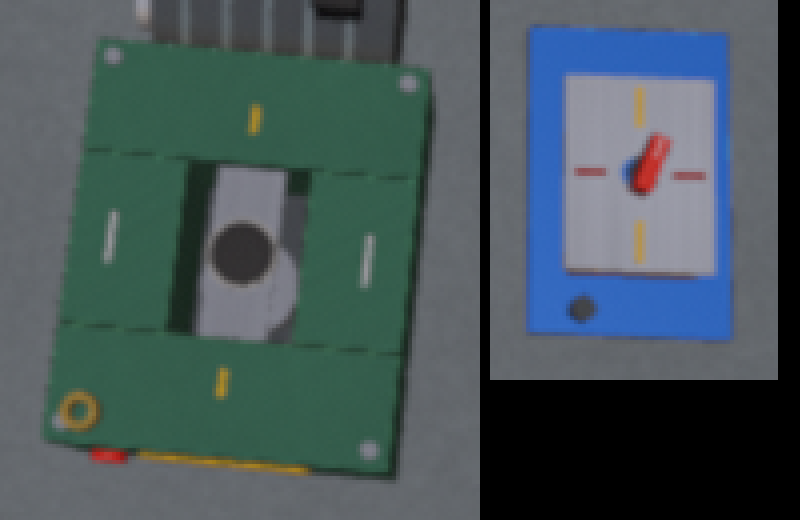

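```bash
cat >> h.py <<'E'
def move(target,o=None):
    """world delta -> tool axes cm"""
    from scipy.spatial.transform import Rotation as Ro
    o=o or ctrl.get_obs();q=o["eef_rot"];R=Ro.from_quat([*q[1:],q[0]]).as_matrix()
    return R.T@(np.array(target)-o["eef_pos"])*100,np.degrees(np.arctan2(R[1,0],R[0,0])),np.degrees(np.arccos(-R[2,2]))
E
python3 - <<'E'
from h import *
im=cv2.imread("pics/top0.png")[:,:,::-1].astype(int);R,G,B=im[...,0],im[...,1],im[...,2]
hsv=cv2.cvtColor(im.astype(np.uint8),cv2.COLOR_RGB2HSV);H,S,V=[hsv[...,k].astype(int) for k in range(3)]
w=win(im,352,195,398,260)
blue=(S>130)&(H>95)&(H<125)
pl=(w&~blue).astype(np.uint8); pl[255:]=0
pl=cv2.morphologyEx(pl,cv2.MORPH_OPEN,np.ones((11,11)))
print("plate",rect("top",pl,.03))
def cen(m): 
    v,u=np.nonzero(m); return ray("top",[[u.mean(),v.mean()]],.03)[0]
ye=w&(H>15)&(H<35)&(S>70)&(R>150); rr=w&(S>60)&((H<8)|(H>170))
vv,uu=np.mgrid[:420,:560]
a,b=cen(ye&(vv<225)),cen(ye&(vv>233)); c,d=cen(rr&(uu<369)),cen(rr&(uu>386))
print(a,b,(a+b)/2,np.degrees(np.arctan2(*(a-b)[1::-1]))); print(c,d,(c+d)/2)
red=w&(R>110)&(S>170)&((H<8)|(H>170))&(uu>=370)&(uu<=386)
print("wing",rect("top",red,.07))
# side view: wing
im=cv2.imread("pics/side0.png");hsv=cv2.cvtColor(im,cv2.COLOR_BGR2HSV);m=win(im,270,280,310,312)&(hsv[...,1]>150)&((hsv[...,0]<8)|(hsv[...,0]>170))
v,u=np.nonzero(m);print("side wing",u.min(),u.max(),v.min(),v.max(),u.mean(),v.mean(),ray("side",[[u.mean(),v.mean()]],.062))
for p in([.521,-.281,.07],[.521,-.281,.048]):print(proj("side",p))
for t in([.521,-.281,.15],[.521,-.281,.071]):print(move(t))
E
```

```text
plate (((520.6253662109375, -281.5745849609375), (96.31358337402344, 128.0354766845703), 86.73753356933594), array([[ 453.9708 , -326.01007],
       [ 581.79877, -333.29657],
       [ 587.2799 , -237.1391 ],
       [ 459.45197, -229.8526 ]], dtype=float32))
[ 0.56425359 -0.28280687  0.03      ] [ 0.47908214 -0.27725174  0.03      ] [ 0.52166787 -0.2800293   0.03      ] -3.7317121006554754
[ 0.52399988 -0.25045777  0.03      ] [ 0.51997554 -0.31373128  0.03      ] [ 0.52198771 -0.28209452  0.03      ]
wing (((519.15576171875, -278.0799560546875), (9.764493942260742, 30.502464294433594), 65.1083755493164), array([[ 503.26633, -276.0894 ],
       [ 530.9353 , -288.92795],
       [ 535.04517, -280.07053],
       [ 507.37622, -267.23196]], dtype=float32))
side wing 280 295 293 305 287.0390625 299.0625 [[ 0.52025829 -0.28370652  0.062     ]]
(np.float64(287.47291815473), np.float64(295.2514443876199))
(np.float64(287.20366628607724), np.float64(302.3855446727213))
(array([ 42.8749576 , -16.63865706,  10.28776332]), np.float64(15.229837377930249), np.float64(0.08900766342435786))
(array([ 42.87256628, -16.62661983,  18.18775378]), np.float64(15.229837377930249), np.float64(0.08900766342435786))
```

```bash
python3 -m pendant '[[42.9,-16.6,5,-142],[42.9,-16.6,5,-142],[42.9,-16.6,5,-142],[42.9,-16.6,5,-142],[42.9,-16.6,5,-142],[42.9,-16.6,5,-142],[42.9,-16.6,5,-142],[42.9,-16.6,5,-142],[42.9,-16.6,5,-142],[42.9,-16.6,5,-142],[42.9,-16.6,5,-142],[42.9,-16.6,5,-142]]' 0.6; python3 -c "
from h import *
o=ctrl.get_obs();print(o['q'],move([.5215,-.281,.15],o))"
```

```text
time_s: 1.1
eef_pos: [0.5251, -0.2769, 0.202]
eef_rot: [-0.001, 0.631, 0.776, 0.001]
wrist_force: [-0.7, -0.5, -1.0]
opening: 0.603
grasp_force: 0.0
[-0.68628041  0.2710806   1.60613135  0.00263907  1.26569962 -0.89327204] (array([-0.34194395, -0.44445786,  5.19724306]), np.float64(101.8143154856038), np.float64(0.16279615531842698))
```

```bash
python3 -m pendant '[[0,0,1,-7],[0,0,2,-14],[0,0,4,-21],[0,0,6,-28],[0,0,7,-35],[0,0,7,-42],[0,0,7,-49],[0,0,7,-56],[0,0,7,-56],[0,0,7,-56],[0,0,7,-56]]' 0.5; python3 -c "
from h import *
o=ctrl.get_obs();print(o['q'],move([.5215,-.281,.071],o))
for n in('side','top'): cv2.imwrite('pics/%s1.png'%n,imaging.camera(n)[:,:,::-1])
a=cv2.imread('pics/side1.png')[200:350,200:380];b=cv2.imread('pics/top1.png')[180:290,330:430]
c=np.zeros((600,800,3),np.uint8);a=cv2.resize(a,(480,400));b=cv2.resize(b,(300,330));c[:400,:480]=a;c[:330,490:790]=b;cv2.imwrite('pics/z2.png',c)"
```

```text
time_s: 2.02
eef_pos: [0.5213, -0.2819, 0.1331]
eef_rot: [-0.0, 0.2, 0.98, 0.0]
wrist_force: [0.2, -0.7, 0.1]
opening: 0.502
grasp_force: 0.0
[-6.95797821e-01  3.51030884e-01  1.65595689e+00  2.11068299e-05
  1.13499707e+00 -1.86464897e+00] (array([0.01054144, 0.08615968, 6.2112373 ]), np.float64(156.9697284646601), np.float64(0.022497692296553694))
```

View pics/z2.png

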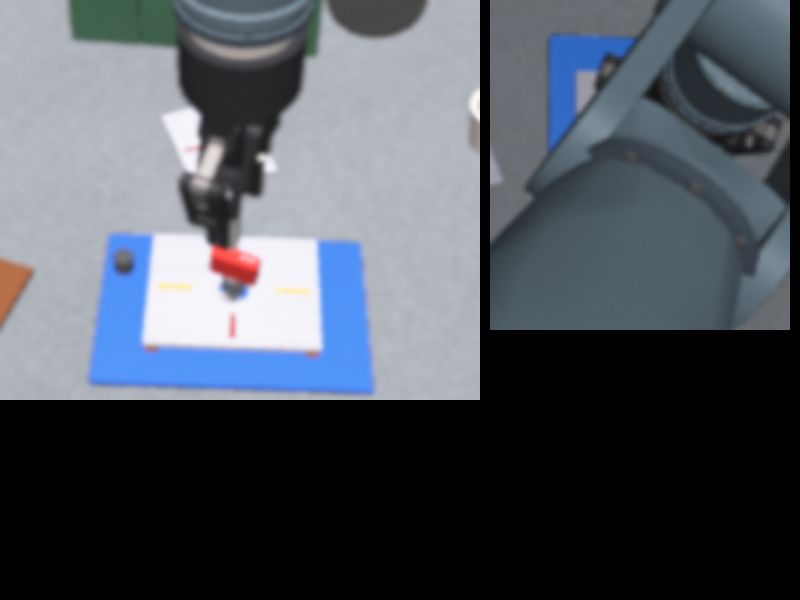

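The picture shows the tool directly above the red wing (crop 235,265), with the fingers straddling its thickness. I'll descend and grip.

```bash
python3 -m pendant '[[0,0.1,2,0],[0,0.1,4,0],[0,0.1,5.5,0],[0,0.1,6.2,0],[0,0.1,6.2,0],[0,0.1,6.2,0]]' && python3 -m pendant '[[0,0,0,0],[0,0,0,0],[0,0,0,0],[0,0,0,0],[0,0,0,0],[0,0,0,0],[0,0,0,0],[0,0,0,0]]' 0; python3 -c "
from h import *
o=ctrl.get_obs();print(o['q'],o['wrist_force'],o['torque'],move([.5215,-.281,.071],o))"
```

```text
time_s: 2.62
eef_pos: [0.5218, -0.2811, 0.0715]
eef_rot: [-0.0, 0.198, 0.98, 0.0]
wrist_force: [0.6, -0.1, 0.3]
opening: 0.5
grasp_force: 0.0
time_s: 3.28
eef_pos: [0.5224, -0.2815, 0.0718]
eef_rot: [0.001, 0.198, 0.98, -0.0]
wrist_force: [2.2, -0.2, 2.7]
opening: 0.124
grasp_force: 62.8
[-6.94109222e-01  4.39798959e-01  1.67940766e+00  1.45490306e-04
  1.02055916e+00 -1.86652565e+00] [ 2.17664289 -0.24901025  2.67642128] [-0.19706485 -0.39513859  0.00986531] (array([0.10143487, 0.00830094, 0.0811596 ]), np.float64(157.17018187276867), np.float64(0.10491322794278343))
```

```bash
python3 -m pendant '[[0,0,-0.5,0],[0,0,-2,0],[0,0,-5,0],[0,0,-9,0],[0,0,-12,0],[0,0,-15,1],[2,4,-15,2],[4,8,-15,3],[5.5,12,-15,3],[7,15,-15,3],[8.5,18,-15,3],[10,21,-15,3]]' && python3 -m pendant '[[1.5,3,0,0],[3,6,0,0],[4.5,9,0,0],[5.6,11.8,0,0],[6.5,13.8,0,0],[6.9,14.7,0,0],[6.9,14.7,0,0],[6.9,14.7,0,0],[6.9,14.7,0,0],[6.9,14.7,0,0]]'; python3 -c "
from h import *
o=ctrl.get_obs();print(o['q'],o['torque'],move([.5057,.1133,.22],o))
for n in('side','top'): cv2.imwrite('pics/%s2.png'%n,imaging.camera(n)[:,:,::-1])
a=cv2.imread('pics/side2.png')[80:240,200:400];b=cv2.imread('pics/top2.png')[160:310,140:300]
c=np.zeros((560,800,3),np.uint8);c[:320,:400]=cv2.resize(a,(400,320));c[:375,400:800]=cv2.resize(b,(400,375));cv2.imwrite('pics/z3.png',c)"
```

```text
time_s: 4.28
eef_pos: [0.5093, -0.0464, 0.2202]
eef_rot: [-0.002, 0.223, 0.975, 0.0]
wrist_force: [2.5, 1.2, -3.0]
opening: 0.127
grasp_force: 62.1
time_s: 5.12
eef_pos: [0.5129, 0.1124, 0.221]
eef_rot: [-0.0, 0.224, 0.975, -0.0]
wrist_force: [0.6, 0.4, -3.5]
opening: 0.122
grasp_force: 62.1
[-1.03020159e-02  1.01831739e-01  1.76394220e+00 -4.53712596e-04
  1.27651123e+00 -1.12861251e+00] [-0.03159367 -0.00641717  0.0190488 ] (array([ 0.6913895 , -0.23506923,  0.10529496]), np.float64(154.0820117508302), np.float64(0.04683141840221728))
```

View pics/z3.png

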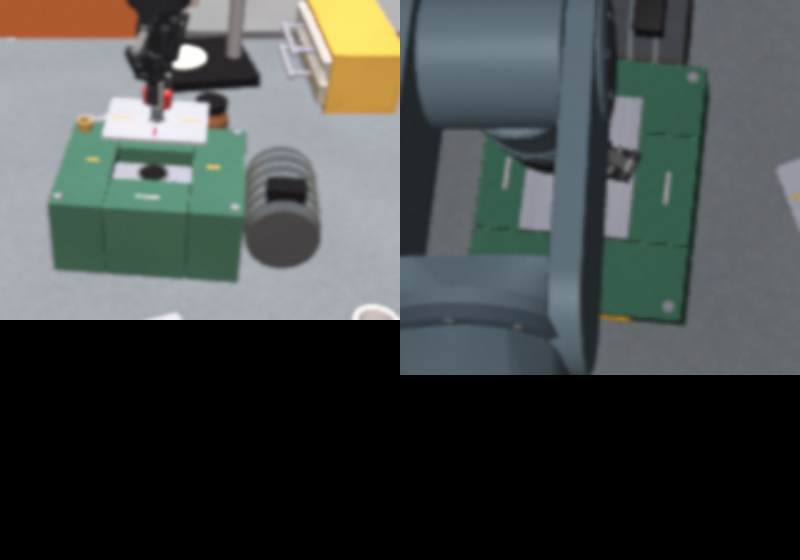

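The cover hangs level above the deck, long side along the opening. The side crop has the plate at about (158,120) and the opening at (152,165). I'll measure both in the side view.

```bash
cat >> h.py <<'E'
def lines(n,mask,z):
    """robust 4-sided polygon of the largest blob, back-cast to height z"""
    cs,_=cv2.findContours(mask.astype(np.uint8),cv2.RETR_EXTERNAL,cv2.CHAIN_APPROX_NONE)
    c=max(cs,key=cv2.contourArea); h=cv2.convexHull(c)
    r=cv2.minAreaRect((ray(n,h[:,0],z)[:,:2]*1000).astype(np.float32)); b=cv2.boxPoints(r)
    e=[b[1]-b[0],b[2]-b[1]];e=max(e,key=np.linalg.norm);y=np.degrees(np.arctan2(e[1],e[0]));y=(y+90)%180-90
    return np.round(r[0],1),np.round(sorted(r[1]),1),round(float(y),2)
E
python3 - <<'E'
from h import *
im=cv2.imread("pics/side0.png");hsv=cv2.cvtColor(im,cv2.COLOR_BGR2HSV);H,S,V=[hsv[...,k].astype(int) for k in range(3)]
g=((H>60)&(H<95)&(S>90)).astype(np.uint8)
cv2.imwrite("pics/m.png",cv2.resize(np.hstack([im[135:220,220:330],cv2.cvtColor(g[135:220,220:330]*255,cv2.COLOR_GRAY2BGR)]),None,fx=3.6,fy=3.6,interpolation=0))
print([proj("side",[x,y,.11]) for x,y in((.4497,.0832),(.5543,.0722),(.5618,.1435),(.4572,.1544))])
print([proj("side",[x,y,.11]) for x,y in((.375,.0287),(.613,.0006),(.636,.1985),(.398,.2266))])
im=cv2.imread("pics/side2.png");hsv=cv2.cvtColor(im,cv2.COLOR_BGR2HSV);H,S,V=[hsv[...,k].astype(int) for k in range(3)]
p=(win(im,245,125,310,155)&(V>165)&(S<60)).astype(np.uint8)
p=cv2.morphologyEx(p,cv2.MORPH_CLOSE,np.ones((5,5)))
print(lines("side",p,.179))
g=cv2.imread("pics/m.png"); q=cv2.resize(np.hstack([im[115:170,230:330],cv2.cvtColor(p[115:170,230:330]*255,cv2.COLOR_GRAY2BGR)]),(g.shape[1],int(55*g.shape[1]/200)),interpolation=0)
cv2.imwrite("pics/m.png",np.vstack([g,q])[:600])
im=cv2.imread("pics/top2.png")
E
```

```text
[(np.float64(253.8802254600759), np.float64(168.54854326528354)), (np.float64(295.3516520552157), np.float64(170.82917375400916)), (np.float64(296.65393495078706), np.float64(155.62507560707786)), (np.float64(257.3944792076642), np.float64(153.5534205011101))]
[(np.float64(222.30151435423414), np.float64(181.37822568724002)), (np.float64(321.6272476497125), np.float64(187.76939602809546)), (np.float64(322.1176405693465), np.float64(144.9205308124242)), (np.float64(236.81658424871796), np.float64(139.9344189726404))]
(array([498., 121.]), array([123.3, 156.2]), -5.99)
```

View pics/m.png

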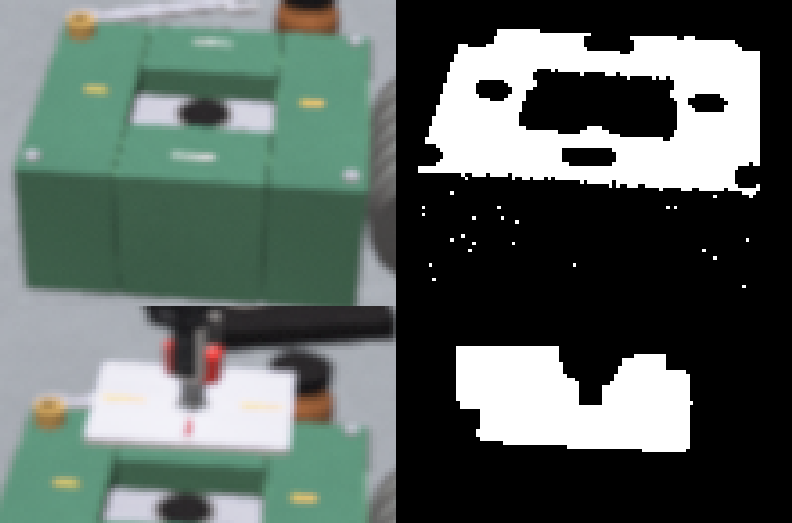

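The crop shows the side-view deck marks and the held plate's yellow and red marks clearly (plate marks at side pixels ≈(262,138) and (296,140)). I'll use the mark centroids.

```bash
cat >> h.py <<'E'
def mark(n,im,x0,y0,x1,y1,z,col):
    h=cv2.cvtColor(im,cv2.COLOR_BGR2HSV).astype(int);b=im.astype(int)
    if col=="y": w=b[...,1]-b[...,0]+0.0+(b[...,2]-b[...,0]); 
    if col=="w": w=b[...,2]*2.0
    if col=="r": w=(b[...,2]-b[...,1])*1.0
    s=w[y0:y1,x0:x1]; s=s-np.percentile(s,60); s[s<.4*s.max()]=0
    v,u=np.mgrid[y0:y1,x0:x1]; uv=[(u*s).sum()/s.sum(),(v*s).sum()/s.sum()]
    return ray(n,[uv],z)[0][:2]*1000
E
python3 - <<'E'
from h import *
s0=cv2.imread("pics/side0.png");s2=cv2.imread("pics/side2.png");t0=cv2.imread("pics/top0.png");t2=cv2.imread("pics/top2.png")
def rep(k,a,b):print(k,a.round(1),b.round(1),"mid",((a+b)/2).round(1),"yaw",np.degrees(np.arctan2(*(b-a)[::-1])).round(2))
rep("side deck y",mark("side",s0,240,155,253,165,.11,"y"),mark("side",s0,300,159,313,168,.11,"y"))
rep("side deck w",mark("side",s0,266,174,282,183,.11,"w"),mark("side",s0,270,143,288,150,.11,"w"))
rep("top deck y",mark("top",t0,205,257,217,275,.11,"y"),mark("top",t0,212,190,226,209,.11,"y"))
rep("top deck w",mark("top",t0,241,222,255,250,.11,"w"),mark("top",t0,178,217,189,242,.11,"w"))
rep("side cover y",mark("side",s2,254,133,270,143,.179,"y"),mark("side",s2,288,135,305,146,.179,"y"))
print("r",mark("side",s2,273,142,283,149,.179,"r"))
rep("cradle side cover y",mark("side",s0,258,303,276,316,.03,"y"),mark("side",s0,298,303,318,316,.03,"y"))
rep("cradle side cover r",mark("side",s0,282,317,293,330,.03,"r"),mark("side",s0,283,285,284,286,.03,"r"))
E
```

```text
side deck y [428.3 127.1] [584.3 107.5] mid [506.3 117.3] yaw -7.15
side deck w [500.   42.2] [513.2 191.8] mid [506.6 117. ] yaw 84.97
top deck y [430.2 125.2] [584.8 107. ] mid [507.5 116.1] yaw -6.74
top deck w [498.9  41.5] [516.9 190.5] mid [507.9 116. ] yaw 83.08
side cover y [466.  117.4] [558.3 105.9] mid [512.1 111.7] yaw -7.1
r [507.53363205  80.14553044]
cradle side cover y [ 478.4 -277.5] [ 564.6 -283.2] mid [ 521.5 -280.3] yaw -3.77
cradle side cover r [ 519.  -312.4] [nan nan] mid [nan nan] yaw nanh.py:35: RuntimeWarning: invalid value encountered in scalar divide
  v,u=np.mgrid[y0:y1,x0:x1]; uv=[(u*s).sum()/s.sum(),(v*s).sum()/s.sum()]
```

```bash
python3 -m pendant '[[0.3,0.1,1,0],[0.66,0.15,2,0],[0.66,0.15,3.3,0],[0.66,0.15,4.3,0],[0.66,0.15,4.3,0],[0.66,0.15,4.3,0],[0.66,0.15,4.3,0]]'; python3 - <<'E'
from h import *
cv2.imwrite("pics/side3.png",imaging.camera("side")[:,:,::-1]);s=cv2.imread("pics/side3.png")
o=ctrl.get_obs();p=o["eef_pos"];z=p[2]-.0018-.045+.005;print(p,z,o["torque"])
def c(x,y,z):return [int(round(v)) for v in proj("side",[x,y,z])]
a,b=c(p[0]-.045,p[1]+.0055,z),c(p[0]+.045,p[1]-.0055,z);print(a,b)
A=mark("side",s,a[0]-8,a[1]-4,a[0]+9,a[1]+5,z,"y");B=mark("side",s,b[0]-8,b[1]-4,b[0]+9,b[1]+5,z,"y")
print(A,B,(A+B)/2,np.degrees(np.arctan2(*(B-A)[::-1])))
cv2.imwrite("pics/m3.png",cv2.resize(s[110:210,210:340],None,fx=6,fy=6))
E
```

```text
time_s: 5.8
eef_pos: [0.5079, 0.1179, 0.1784]
eef_rot: [0.0, 0.223, 0.975, 0.0]
wrist_force: [0.2, 0.4, -2.4]
opening: 0.125
grasp_force: 62.0
[0.50818148 0.1179266  0.17883053] 0.1370305290216962 [ 0.00404373 -0.03778911 -0.01106114]
[259, 151] [294, 153]
[463.27258144 120.72623971] [549.17382287 110.87457048] [506.22320215 115.8004051 ] -6.542439361256012
```

View pics/m3.png

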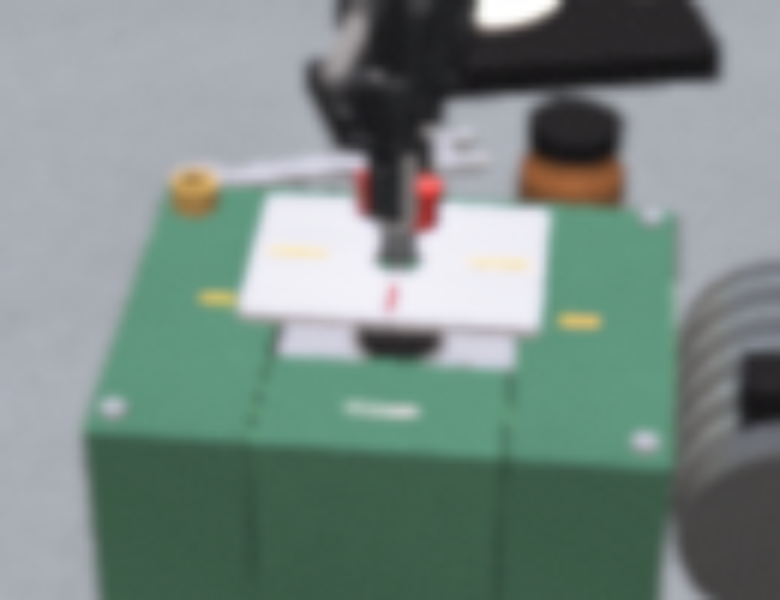

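The plate now sits over the opening within about 1 mm in the side view. I'll descend while watching force.

```bash
python3 -m pendant '[[0,0,0.6,0],[0,0,1.2,0],[0,0,1.2,0],[0,0,1.2,0]]' ; python3 -m pendant '[[0,0,0.15,0],[0,0,0.3,0],[0,0,0.3,0]]';python3 -m pendant '[[0,0,0.15,0],[0,0,0.3,0],[0,0,0.3,0]]'; python3 -c "
from h import *
print(ctrl.get_obs()['torque'],ctrl.get_obs()['eef_pos'])"
```

```text
time_s: 6.18
eef_pos: [0.5075, 0.1179, 0.1659]
eef_rot: [-0.0, 0.224, 0.975, -0.0]
wrist_force: [-0.0, -0.5, -2.1]
opening: 0.123
grasp_force: 62.1
time_s: 6.43
eef_pos: [0.5077, 0.1176, 0.1631]
eef_rot: [0.0, 0.223, 0.975, -0.0]
wrist_force: [-1.4, -1.6, -2.8]
opening: 0.122
grasp_force: 62.1
time_s: 6.68
eef_pos: [0.5078, 0.1176, 0.1601]
eef_rot: [0.0, 0.224, 0.975, -0.0]
wrist_force: [1.1, -2.4, -1.4]
opening: 0.122
grasp_force: 62.2
[-0.56930908 -0.04666881 -0.01664192] [0.50778334 0.11764316 0.16009252]
```

```bash
python3 -m pendant '[[-0.02,-0.04,0.15,0],[-0.02,-0.04,0.3,0],[-0.02,-0.04,0.3,0]]' ; python3 -m pendant '[[0,0,0.1,0],[0,0,0.1,0],[0,0,0.1,0]]'; python3 - <<'E'
from h import *
o=ctrl.get_obs();print(o['torque'],o['eef_pos'])
cv2.imwrite("pics/side4.png",imaging.camera("side")[:,:,::-1]);s=cv2.imread("pics/side4.png")
z=.115
def c(x,y,z):return [int(round(v)) for v in proj("side",[x,y,z])]
p=o["eef_pos"]
a,b=c(p[0]-.045,p[1]+.0055,z),c(p[0]+.045,p[1]-.0055,z)
A=mark("side",s,a[0]-8,a[1]-4,a[0]+9,a[1]+5,z,"y");B=mark("side",s,b[0]-8,b[1]-4,b[0]+9,b[1]+5,z,"y")
print(A,B,(A+B)/2,np.degrees(np.arctan2(*(B-A)[::-1])))
cv2.imwrite("pics/m4.png",cv2.resize(s[110:210,210:340],None,fx=6,fy=6))
E
```

```text
time_s: 6.93
eef_pos: [0.5078, 0.1175, 0.1574]
eef_rot: [0.0, 0.223, 0.975, 0.0]
wrist_force: [-1.4, -0.9, 3.0]
opening: 0.126
grasp_force: 62.8
time_s: 7.18
eef_pos: [0.5078, 0.1176, 0.1566]
eef_rot: [0.0, 0.223, 0.975, 0.0]
wrist_force: [-1.6, -0.9, 3.7]
opening: 0.123
grasp_force: 62.9
[-0.29024426  0.33604978 -0.05680516] [0.50782572 0.11755228 0.15657894]
[464.09711177 122.47308401] [550.37617746 111.90651264] [507.23664461 117.18979833] -6.982227113565613
```

View pics/m4.png

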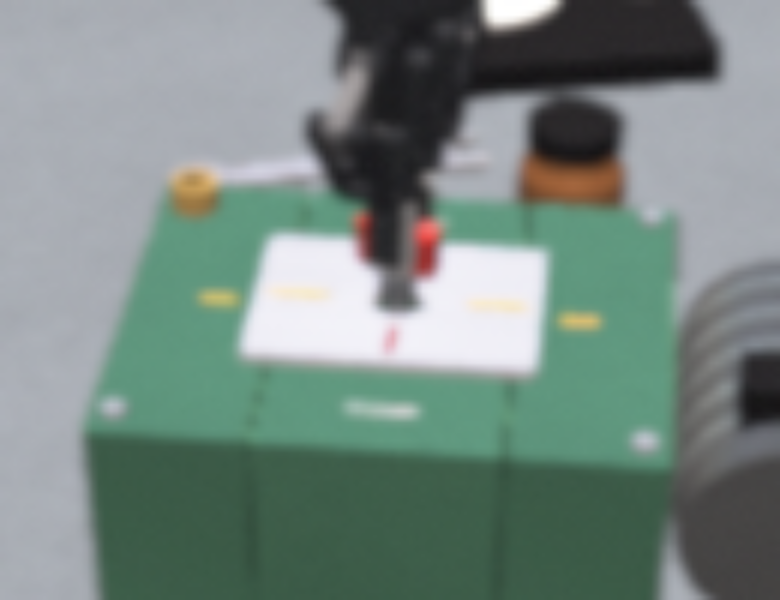

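The cover is seated: its lower edge is flush on the deck in the side view, and the force is just the stud spring. Next is a light push to meet the slotted plate.

```bash
for i in 1 2; do python3 -m pendant '[[0,0,0.08,0],[0,0,0.08,0],[0,0,0.08,0]]'; done
```

```text
time_s: 7.48
eef_pos: [0.5078, 0.1176, 0.1556]
eef_rot: [0.0, 0.223, 0.975, 0.0]
wrist_force: [-2.3, -0.6, 3.6]
opening: 0.129
grasp_force: 62.9
time_s: 7.73
eef_pos: [0.5079, 0.1175, 0.1548]
eef_rot: [0.0, 0.223, 0.975, 0.0]
wrist_force: [-0.8, -0.4, 4.9]
opening: 0.123
grasp_force: 63.0
```

```bash
for i in 1 2; do python3 -m pendant '[[0,0,0.07,0],[0,0,0.07,0],[0,0,0.07,0]]'|sed -n '1,2p;4p'; done
```

```text
time_s: 7.98
eef_pos: [0.5078, 0.1175, 0.1541]
wrist_force: [-1.7, -0.5, 4.9]
time_s: 8.23
eef_pos: [0.5078, 0.1175, 0.1533]
wrist_force: [-1.7, -0.3, 5.9]
```

```bash
for i in 1 2; do python3 -m pendant '[[0,0,0.05,0],[0,0,0.1,0],[0,0,0.1,0],[0,0,0.1,0]]'|sed -n '1,2p;4p'; done; python3 -c "
from h import *
print(ctrl.get_obs()['torque'])"
```

```text
time_s: 8.57
eef_pos: [0.5078, 0.1175, 0.1524]
wrist_force: [-1.3, -1.0, 5.0]
time_s: 8.9
eef_pos: [0.5078, 0.1175, 0.1515]
wrist_force: [-1.6, -0.4, 6.4]
[-0.12674575  0.42142132 -0.03474327]
```

```bash
for i in 1 2; do python3 -m pendant '[[0,0,0.1,0],[0,0,0.2,0],[0,0,0.3,0],[0,0,0.3,0],[0,0,0.3,0]]'|sed -n '1,2p;4p'; done; python3 -c "
from h import *
print(ctrl.get_obs()['torque'])"
```

```text
time_s: 9.32
eef_pos: [0.5079, 0.1175, 0.1487]
wrist_force: [-3.2, -0.3, 8.2]
time_s: 9.73
eef_pos: [0.5079, 0.1175, 0.1459]
wrist_force: [-3.4, 0.3, 9.3]
[-0.1496238   0.64753279 -0.05776104]
```

The bar is well down the slot. The wing happened to be in line with it. I'll go on to just short of the end stop.

```bash
for i in 1 2 3; do python3 -m pendant '[[0,0,0.06,0],[0,0,0.12,0],[0,0,0.12,0],[0,0,0.12,0]]'|sed -n '1,2p;4p'; done; python3 -c "
from h import *
print(ctrl.get_obs()['torque'])"
```

```text
time_s: 10.07
eef_pos: [0.5079, 0.1175, 0.1448]
wrist_force: [-3.7, -2.0, 9.9]
time_s: 10.4
eef_pos: [0.5079, 0.1175, 0.1437]
wrist_force: [-4.7, -0.5, 12.0]
time_s: 10.73
eef_pos: [0.5079, 0.1175, 0.1426]
wrist_force: [-4.6, -1.2, 11.0]
[-0.13873334  0.92135865  0.0340642 ]
```

```bash
for i in 1 2; do python3 -m pendant '[[0,0,0.05,0],[0,0,0.05,0],[0,0,0.05,0]]'|sed -n '1,2p;4p'; done; python3 -c "
from h import *
print(ctrl.get_obs()['torque'])"
```

```text
time_s: 10.98
eef_pos: [0.5079, 0.1175, 0.1421]
wrist_force: [-5.0, -0.5, 11.2]
time_s: 11.23
eef_pos: [0.5079, 0.1175, 0.1417]
wrist_force: [-5.3, -0.9, 12.4]
[-0.16932465  0.91941544 -0.04216898]
```

```bash
python3 -m pendant '[[0,0,0,5],[0,0,0,10],[0,0,0,15],[0,0,0,20],[0,0,0,25],[0,0,0,30],[0,0,0,30]]'; python3 -c "
from h import *
o=ctrl.get_obs();print(o['torque'],o['q'][5])"
```

```text
time_s: 11.82
eef_pos: [0.5078, 0.1174, 0.1417]
eef_rot: [0.0, 0.47, 0.883, -0.0]
wrist_force: [-5.9, -1.0, 13.5]
opening: 0.121
grasp_force: 64.3
[-0.32904528  1.09122714  0.01815084] -0.5925020491269456
```

Turning freely with no torque, so I'll continue to 90°.

```bash
python3 -m pendant '[[0,0,0,5],[0,0,0,10],[0,0,0,15],[0,0,0,20],[0,0,0,25],[0,0,0,30],[0,0,0,30]]';python3 -m pendant '[[0,0,0,5],[0,0,0,10],[0,0,0,15],[0,0,0,20],[0,0,0,25],[0,0,0,30],[0,0,0,30],[0,0,0,30]]'; python3 -c "
from h import *
o=ctrl.get_obs();print(o['torque'],o['q'][5])"
```

```text
time_s: 12.4
eef_pos: [0.5076, 0.1173, 0.1416]
eef_rot: [-0.0, 0.682, 0.731, -0.0]
wrist_force: [-6.9, -1.8, 14.0]
opening: 0.122
grasp_force: 64.4
time_s: 13.07
eef_pos: [0.5073, 0.1173, 0.1416]
eef_rot: [-0.0, 0.847, 0.531, -0.001]
wrist_force: [-6.9, -1.6, 14.6]
opening: 0.128
grasp_force: 64.5
[-0.32545554  1.35237623 -0.10559616] 0.45049551245913283
```

```bash
python3 -m pendant '[[0,0,-0.1,0],[0,0,-0.25,0],[0,0,-0.25,0],[0,0,-0.25,0]]'|sed -n '2p;4p';python3 -m pendant '[[0,0,-0.1,0],[0,0,-0.2,0],[0,0,-0.2,0],[0,0,-0.2,0]]'|sed -n '2p;4p'
```

```text
eef_pos: [0.5073, 0.1174, 0.1438]
wrist_force: [-6.4, -1.3, 10.9]
eef_pos: [0.5073, 0.1173, 0.1456]
wrist_force: [-5.2, -2.0, 9.8]
```

Already below ridge height, so the bar is in the notch. I'll ease up a little more, then open the fingers.

```bash
python3 -m pendant '[[0,0,-0.1,0],[0,0,-0.1,0],[0,0,-0.1,0]]'|sed -n '2p;4p';python3 -m pendant '[[0,0,0,0],[0,0,0,0],[0,0,0,0],[0,0,0,0],[0,0,0,0],[0,0,0,0]]' 0.5; python3 -m pendant '[[0,0,-1,0],[0,0,-3,0],[0,0,-6,0],[0,0,-10,0],[0,0,-14,0],[0,0,-14,0],[0,0,-14,0],[0,0,-14,0]]'|sed -n '2p;4p'; python3 - <<'E'
from h import *
cv2.imwrite("pics/side5.png",imaging.camera("side")[:,:,::-1]);s=cv2.imread("pics/side5.png")
cv2.imwrite("pics/m5.png",cv2.resize(s[110:210,210:340],None,fx=6,fy=6))
h=cv2.cvtColor(s,cv2.COLOR_BGR2HSV);m=win(s,255,120,300,175)&(h[...,1]>150)&((h[...,0]<8)|(h[...,0]>170))
v,u=np.nonzero(m);print(u.min(),u.max(),v.min(),v.max())
for z in(.155,.144,.133,.122):print(z,proj("side",[.507,.117,z]))
E
```

```text
eef_pos: [0.5073, 0.1174, 0.1465]
wrist_force: [-5.9, -0.6, 8.8]
time_s: 14.48
eef_pos: [0.5077, 0.1175, 0.146]
eef_rot: [-0.0, 0.847, 0.531, -0.0]
wrist_force: [-0.5, 0.2, -0.2]
opening: 0.5
grasp_force: 0.0
eef_pos: [0.5076, 0.1175, 0.2865]
wrist_force: [-0.5, -0.1, -0.3]
273 279 148 159
0.155 (np.float64(276.3472936055835), np.float64(146.12488649709618))
0.144 (np.float64(276.3262583847857), np.float64(149.87986976451512))
0.133 (np.float64(276.3055240434414), np.float64(153.5811432409119))
0.122 (np.float64(276.2850841719005), np.float64(157.22985110863675))
```

View pics/m5.png

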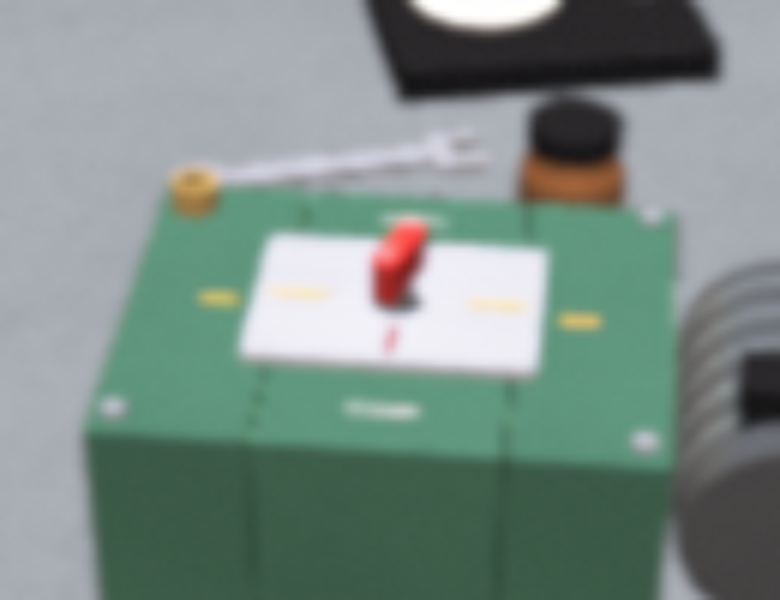

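The picture shows the cover flush on the deck and the wing (crop 400,265) low, turned a quarter turn and released. Its underside reads about 7 mm above the plate, which is the ≈11 mm locked depth. Handing in.

```bash
python3 -c "
from bench import workorder
print(workorder.hand_in())"
```

```text
the job is handed in; nothing more can be done
None
```

The job is handed in: the cover is seated in the opening, with the stud pushed in, turned a quarter turn clockwise and staying latched at about 11 mm deep when released; the hand-in returned no verdict.

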